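# Fetch a sample jar from under the drying rack with a reacher

### The arm

A 7-joint arm with a two-finger parallel gripper is mounted at the origin on the work surface. World frame = base frame: x ahead of the robot, y to its left, z up, the work surface at z = 0. Lengths are in m, angles in rad, forces in N, time in s.
With the tool pointing down it reaches from about 0.4 to 0.85 m from the base axis. Payload 10.4 kg.
Tool frame: the origin (TCP) lies at the very end of the fingers, on their centre line; the grasp point (between the pads) lies 19 mm behind it; z points along the fingers, y is the line along which they close (so a half turn about z gives the same grasp; the last joint's range is limited). The gripper opens to 87 mm and grips with 3 to 60 N. Pads are 19 mm wide; open, the fingers measure 117 mm over their backs; the gripper's body (75 mm by 190 mm) begins 51 mm behind the grasp point.
Start: joints at [1.176, 0.332, -0.065, 1.46, 0.022, 1.35, -0.088], TCP at [0.227, -0.582, 0.199] pointing down, gripper open.
Joint ranges: [-2.6, 2.6], [-0.5, 2.12], [-1.47, 1.34], [0.16, 2.42], [-1.27, 4.41], [0.06, 2.06], [-2.6, 2.6]. Speed limits (rad/s): [2.22, 2.22, 2.79, 2.79, 3.14, 3.14, 3.14].

### API

Orientations are given as a unit quaternion [x, y, z, w].
In Python, from bench import * gives the robot as it stands.
- The arm moves only by the tool step_arm, never from a script. Its arguments are lists of equal length, an entry for each row: "delta_pos": the shift along the world's x, y, z in units of 25 mm (1.0 is 25 mm), a list of three; "turn": the turn about the world's z in units of 0.12 rad (1.0 is 0.12 rad). In form: {"delta_pos": [[tx, ty, tz], ...], "turn": [turn, ...]}. A call has 1 to 12 rows; each row shifts and turns the commanded pose from where the row before left it; what a row does not reach is not made up. A row lasts 1/10 s, in which the tool goes at most 50 mm and 8.59 degrees, less where a joint would pass 70% of its speed; a pose out of reach is approached as far as the arm can. A call with a number of a shift or a turn outside -1 to 1 is refused whole. A call with a gripper value outside its range is refused whole. "grip" is the closure, from 0 (fully open) to 1 (shut), set as the call begins (left out, the last holds). The fingers move at their own pace and stop on an object; "newtons" is the grip in N (left out, the last holds). Time passes only in rows, so rows that do not move let the fingers close. It gives the time, the measured TCP pose, the force, the opening and the grip force at its end, in the units of the state.
- read_state(): the state, without advancing time (a new reading comes with each control period).
- camera(name): name is "scene" or "top" or "wrist"; returns a dict with "image" (384x512x3 uint8, red, green, blue), "z_map" (384x512 float32, m along the optical axis (not along the pixel's ray), 0 where there is no reading), "mtx" (3x3 intrinsics, pixels), "dist" ([k1, k2, p1, p2, k3] as OpenCV has them; the pictures are not rectified), "view" (4x4, takes a point from world to camera coordinates). Camera axes: x right, y up, looking along -z (the intrinsics and any distortion apply to the point x, -y, -z); pixel columns grow to the right and rows downward; lengths in m; the calibration is good to about 2 mm. A picture is of the moment at which its call begins.
- close_job(): hands the job in; it is judged then, once.
The state is a dict: "time": time; "joint_positions": joint angles; "joint_vel": joint speeds; "joint_torque": joint torques, N m; "ee_pos": TCP position; "eef_rot": TCP orientation; "ft_force": force on the tool from outside, world axes, zero at the start; "torque": the same for the moment, N m; "width": finger opening in m; "grip_force": force on a finger pad.
Only numpy, scipy, OpenCV 4.12 (cv2) and the standard library are available. Lean on these libraries where they do the work, as an engineer would, in place of code of your own. Each camera call takes 0.05 s, during which the arm holds its last target. There are 200 camera calls.

### The job

The small glass sample jar has been pushed in under the wire drying rack. Take the bench reacher by its grip, slide its open jaws along the bench and around the jar, squeeze the trigger just firmly enough to hold the thin glass without cracking it, and draw the jar out, standing, until it is well clear of the front of the rack. Then let the jaws open, draw the reacher right back off the jar and leave both standing on the bench; do not touch the jar with the robot, shove the rack, press the reacher hard on the bench, or disturb the beakers, cup or tub.

Things in the scene. Friction and masses are not known exactly. Their poses are not given: they have to be found in the camera images.
- grip (a point): Point midway between the reacher's palm post and trigger, 58 mm above its underside. Its x axis points along the shaft to the jaws, z up. Post and trigger are upright plates 12 mm thick (x), 30 mm wide (y), tops 88 mm above the bench; 66 mm over their outer faces when free (post outer face at x -33, trigger at x +33). Pinch them from above, fingers fore and aft.
- reacher: Bench reacher, loose, about 0.4 kg, glides on its underside (flat sole 110 x 90 mm below the grip, nose foot at x 205 mm) with its shaft low above the bench, 22 mm high. Origin: underside below the grip point, x to the jaws, z up. Slide it, do not lift it; lean on it with less than 20 N. Pushed sideways by the grip it can roll: move it gently. Overall x from -55 to +275 mm; jaws up to 80 mm wide over all, and 32 mm high.
- trigger (a joint): How far the trigger is squeezed towards the palm post: 0 free (jaws open), 0.026 m the stop. It returns by a spring: 6 N when free, rising to 8.4 N at 0.016 and 10 N at the stop. Each jaw presses with about 0.83 of the force on the trigger beyond the spring's. The jaws meet the jar at about 0.014 to 0.018 (52 to 48 mm over post and trigger), depending on how deep it sits.
- jaws (a point): Point midway between the two jaw pads, at reacher x 257 mm, 18 mm above its underside. Put the jar's centre here within 8 mm along x, and within 6 mm across. Pads 30 mm long (x), 26 mm high, 59 mm apart when open.
- jaw_left: The reacher's left jaw (+y side), aluminium with a rubber pad; origin at its pivot, reacher x 207 mm, y +15 mm. It closes about the vertical with the trigger, 12 rad per m of trigger travel. The glass bears up to 8 N from each jaw; 3 to 6 N from each drags the jar: 12 to 16 N on the trigger; 20 N breaks it. Once both pads touch, trigger force climbs about 9 N per mm: squeeze in small steps and feel.
- jaw_right: The reacher's right jaw (-y side), mirror image of the left one.
- jar_center (a point): Centre of the sample jar: upright round amber glass jar with white cap, diameter 40 mm, height 44 mm, about 0.3 kg (it varies), standing on the bench under the rack; this point is 22 mm up. z axis up.
- rack: Fixed wire drying rack 200 mm deep (its x) and 280 mm wide (its y), top 70 mm above the bench, on four legs of 10 mm at the corners; 58 mm of free height below its edge rails. Origin: on the bench below its middle. Front is its -x side, towards the reacher, which enters along the rack's +x. Two beakers stand on its rear half.
- rack_front (a point): Point on the bench below the middle of the rack's front edge; axes as the rack's, so -x is out from under the rack. Well clear means jar centre at least 60 mm out from it.
- beaker_a: Bystander: glass beaker, 64 mm wide and 85 mm high, standing on the rear of the rack. Origin: centre of its underside.
- beaker_b: Bystander: glass beaker, 56 mm wide and 70 mm high, standing on the rear of the rack. Origin: centre of its underside.
- cup: Bystander: paper cup, 72 mm wide and 85 mm high, on the bench. Origin: centre of its underside.
- tub: Bystander: test-strip tub with black cap, 42 mm wide and 85 mm high, on the bench. Origin: centre of its underside.
Things that resemble listed ones, but are neither listed nor needed, are in the scene too. Of the things that look like the part that bears jar_center, take the one that is farthest from the robot's base at the start.

How it is judged:
By the outcome, as a careful person would: the job done as asked, in the order asked, and still so for the second after the job is handed in, with the robot touching nothing.
It also fails if it takes over 72 s, if anything falls off the work surface, if the arm or the gripper's body presses on something with over 40 N, if the wrist force passes 120 N, or if a joint passes its speed limit or range.

## Working session

There is one attempt and no reset: what is moved stays moved. The work goes in short steps, Python scripts to look and compute and a tool call to move; the robot and the scene stay as the last step left them, time stands still between calls to the robot, and variables do not carry over. Pictures are saved under pics/ and viewed, at most 10 in all, crops included, and the job is handed in when it is done.

Besides the shell and the picture viewer there is one more tool, called after "Emit:" by a JSON object that holds its "name" and its "arguments", one argument or row to a line. step_arm: Moves the arm, as the interface text tells. Shifts and turns lie within -1 to 1; 1 stands for 25 mm of shift or 0.12 rad of turn. Its arguments: {"type":"object","properties":{"delta_pos":{"type":"array"},"turn":{"type":"array"},"grip":{"type":"number"},"newtons":{"type":"number"}},"required":["delta_pos","turn"]}

```bash
mkdir -p pics
cat > h.py <<'E'
from bench import *
import numpy as np, cv2
def snap(n,tag):
    c=camera(n); cv2.imwrite(f'pics/{tag}.png',c['image'][:,:,::-1]); np.savez(f'pics/{tag}.npz',**c); return c
def load(tag): return dict(np.load(f'pics/{tag}.npz'))
def ray(c,uv):
    p=cv2.undistortPoints(np.array(uv,float).reshape(-1,1,2),c['mtx'],c['dist']).reshape(-1,2)
    d=np.c_[p[:,0],-p[:,1],-np.ones(len(p))]; R=c['view'][:3,:3]; t=c['view'][:3,3]
    return -R.T@t, d@R
def onz(c,uv,z):
    o,d=ray(c,uv); return o+d*((z-o[2])/d[:,2])[:,None]
def zpt(c,uv):
    o,d=ray(c,uv); uv=np.array(uv).reshape(-1,2).astype(int)
    return o+d*c['z_map'][uv[:,1],uv[:,0]][:,None]
def cloud(c):
    v,u=np.nonzero(c['z_map']>0); uv=np.c_[u,v]; return uv,zpt(c,uv)
E
python3 - <<'E'
from h import *
a=snap('scene','s0');b=snap('top','t0')
s=read_state();print(s['time'],s['ee_pos'],s['eef_rot'],s['width'],s['ft_force'])
for c in(a,b):print(ray(c,[[256,192]]))
E
```

```text
0.1 [ 0.22692141 -0.58194618  0.19826191] [ 9.82767689e-01  1.84843943e-01 -1.41021072e-04 -6.04778865e-04] 0.08715878953177762 [ 0.08869459 -0.50207296 -0.49598716]
(array([0.88106825, 0.55034578, 0.72030797]), array([[-0.31897164, -0.59521884, -0.73755721]]))
(array([0.48125802, 0.05184585, 0.93181654]), array([[ 0.10540784,  0.00569868, -0.99444534]]))
```

View pics/s0.png

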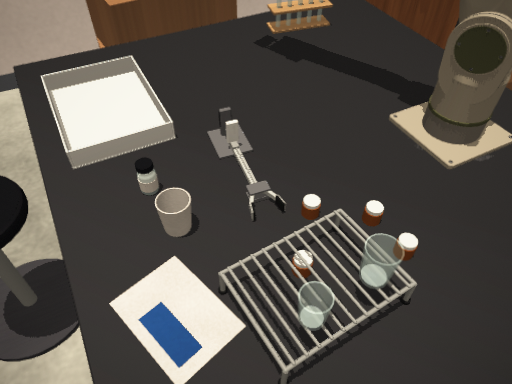

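View pics/t0.png

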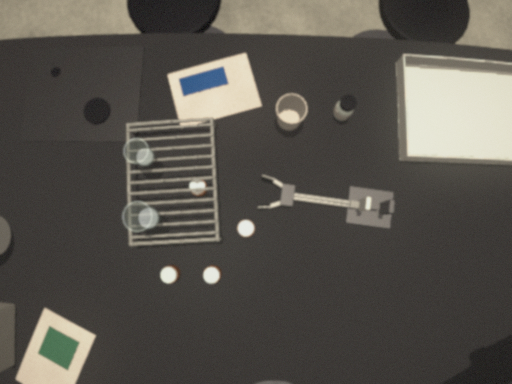

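Scene view: the rack is at bottom right with a jar under it (303,262). The reacher's post and trigger are at (228,125) and its jaws at (265,200). Top view: the rack spans (127–218, 120–245), the under-rack jar is at (198,187), the jaws at (265,192), and the trigger and post at (368,203) and (390,206). A decoy jar sits close to the path at (246,228).

Run:
```python
from h import *
b=load('t0');a=load('s0')
def P(n,x):print(n,np.round(x,4).tolist())
im=b['image']
P('caps',onz(b,[[198,187],[246,228],[211,275],[168,275]],.044))
P('rackc',onz(b,[[214,120],[127,124],[131,244],[218,241]],.07))
P('cup,tub',onz(b,[[292,108],[347,103]],.085))
for n,c in(('top',b),('scene',a)):
    uv,p=cloud(c)
    # region around reacher
    m=(p[:,2]>.006)&(p[:,2]<.13)&(abs(p[:,0]-.47)<.12)
    print(n,len(p)); 
    np.save(n+'_cl.npy',np.c_[uv,p])
x=onz(b,[[265,192],[368,203],[390,206],[440,110]],.03);P('reacher rough',x)
for n in('top','scene'):
    q=np.load(n+'_cl.npy');uv=q[:,:2];p=q[:,2:]
    r=(abs(p[:,0]-.46)<.1)
    g=x[1]; 
    near=np.linalg.norm(p[:,:2]-x[1:3,:2].mean(0),axis=1)<.09
    P(n+' bench z',np.median(p[near&(p[:,2]<.02),2]) if near.any() else 0)
    h=p[near&(p[:,2]>.06)&(p[:,2]<.11)]
    print(len(h)); 
    if len(h): P('mean',h.mean(0));P('min',h.min(0));P('max',h.max(0)); 
c=b['image'];big=cv2.resize(c[150:250,180:410,::-1],None,fx=3.4,fy=3.4,interpolation=cv2.INTER_CUBIC);cv2.imwrite('pics/t0c.png',big)
c=a['image'];big=cv2.resize(c[95:235,190:340,::-1],None,fx=4,fy=4,interpolation=cv2.INTER_CUBIC);cv2.imwrite('pics/s0c.png',big)
```

```text
caps [[0.5836, 0.1928, 0.044], [0.4913, 0.0778, 0.044], [0.3814, 0.155, 0.044], [0.3776, 0.2547, 0.044]]
rackc [[0.7381, 0.1586, 0.07], [0.7256, 0.3645, 0.07], [0.4467, 0.3369, 0.07], [0.4602, 0.1388, 0.07]]
cup,tub [[0.7663, -0.0206, 0.085], [0.7826, -0.1476, 0.085]]
top 195821
scene 195839
reacher rough [[0.5774, 0.0358, 0.03], [0.5575, -0.2097, 0.03], [0.5515, -0.2634, 0.03], [0.7952, -0.3985, 0.03]]
top bench z 0.0008
231
mean [0.5499, -0.2174, 0.082]
min [0.5317, -0.254, 0.06]
max [0.5685, -0.1844, 0.091]
scene bench z 0.0003
278
mean [0.5528, -0.2166, 0.0762]
min [0.5331, -0.2538, 0.0601]
max [0.5699, -0.1805, 0.0889]
```

View pics/t0c.png

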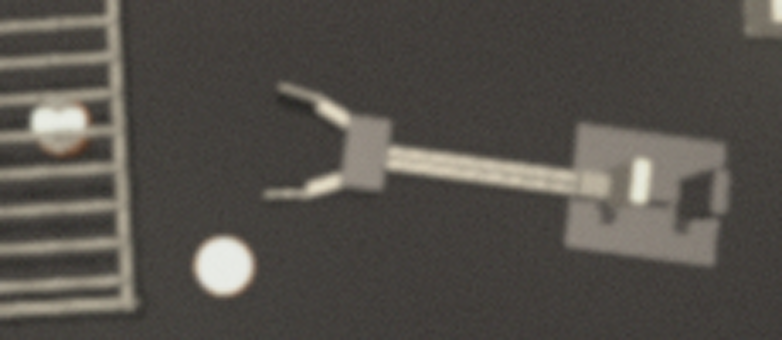

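View pics/s0c.png

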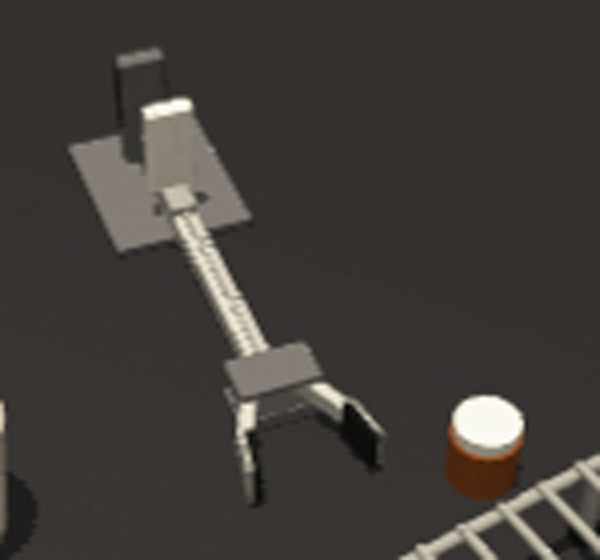

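The top crop gives sole corners at (578,122), (727,143), (715,266) and (566,247), and the nose block centre at (367,153). The scene crop shows the trigger in front (168,105) and the post behind (140,55). The reacher already points almost at the jar.

Run:
```python
from h import *
b=load('t0');a=load('s0')
def P(n,x):print(n,np.round(x,4).tolist())
f=lambda l:np.array(l,float)/3.4+[180,150]
s=onz(b,f([[578,122],[727,143],[715,266],[566,247]]),.005);P('sole',s)
P('edges',np.linalg.norm(np.roll(s,-1,0)-s,axis=1)); c=s.mean(0);P('sole c',c)
d=(s[0]+s[3]-s[1]-s[2])[:2];P('yaw sole deg',np.degrees(np.arctan2(d[1],d[0])))
n=onz(b,f([[367,153]]),.032)[0];d=(n-c)[:2];P('nose',n);P('yaw,dist',[np.degrees(np.arctan2(d[1],d[0])),np.hypot(*d)])
sh=onz(b,f([[390,158],[575,180]]),.022);d=(sh[0]-sh[1])[:2];P('yaw shaft',np.degrees(np.arctan2(d[1],d[0])))
P('tips',onz(b,f([[278,90],[265,195]]),.032))
for nme in('top','scene'):
    p=np.load(nme+'_cl.npy')[:,2:]
    h=p[(np.linalg.norm(p[:,:2]-c[:2],axis=1)<.06)&(p[:,2]>.08)&(p[:,2]<.1)]
    for q in(h[h[:,1]>c[1]],h[h[:,1]<c[1]]): P(nme+' top',[q.mean(0).tolist(),q.min(0).tolist(),q.max(0).tolist()])
# jar: amber+white mask in both
for nme,c_,roi in(('top',b,(180,170,216,204)),('scene',a,(285,243,322,282))):
    x0,y0,x1,y1=roi;im=c_['image'][y0:y1,x0:x1];hsv=cv2.cvtColor(im,cv2.COLOR_RGB2HSV)
    m=(hsv[...,2]>200)&(hsv[...,1]<60); v,u=np.nonzero(m);P(nme+' cap px',[u.min()+x0,u.max()+x0,v.min()+y0,v.max()+y0,m.sum()])
    (uc,vc),r=cv2.minEnclosingCircle(np.c_[u,v].astype(np.float32));P(nme+' capc',[uc+x0,vc+y0,r]);P(' pos',onz(c_,[[uc+x0,vc+y0]],.044))
    m2=(hsv[...,0]<15)&(hsv[...,1]>120)&(hsv[...,2]>60);v,u=np.nonzero(m2);
    if len(u):P(' amber',[u.min()+x0,u.max()+x0,v.min()+y0,v.max()+y0])
# check with free jar cap in top/scene
for nme,c_,(x0,y0,x1,y1) in(('top',b,(234,216,258,240)),('scene',a,(298,190,326,220))):
    hsv=cv2.cvtColor(c_['image'][y0:y1,x0:x1],cv2.COLOR_RGB2HSV);m=(hsv[...,2]>150)&(hsv[...,1]<60);v,u=np.nonzero(m)
    P(nme+' decoy',onz(c_,[[(u.min()+u.max())/2+x0,(v.min()+v.max())/2+y0]],.044))
    (uc,vc),r=cv2.minEnclosingCircle(np.c_[u,v].astype(np.float32));P('r',r)
big=np.hstack([cv2.resize(b['image'][168:206,178:218],(400,380),interpolation=cv2.INTER_CUBIC),cv2.resize(a['image'][240:285,282:324],(355,380),interpolation=cv2.INTER_CUBIC)]);cv2.imwrite('pics/jar.png',big[:,:,::-1])
```

```text
sole [[0.6005, -0.1724, 0.005], [0.5881, -0.2822, 0.005], [0.4991, -0.2726, 0.005], [0.5106, -0.1639, 0.005]]
edges [0.1105, 0.0895, 0.1093, 0.0903]
sole c [0.5496, -0.2228, 0.005]
yaw sole deg 83.7881
nose [0.5715, -0.0184, 0.032]
yaw,dist [83.8806, 0.2055]
yaw shaft 84.6625
tips [[0.614, 0.0443, 0.032], [0.5405, 0.0515, 0.032]]
top top [[0.5536, -0.1917, 0.0869], [0.5392, -0.198, 0.0812], [0.5684, -0.1857, 0.0899]]
top top [[0.5468, -0.2453, 0.0867], [0.5317, -0.254, 0.0804], [0.5609, -0.2388, 0.091]]
scene top [[0.5554, -0.1918, 0.0851], [0.5393, -0.2002, 0.0803], [0.5688, -0.1849, 0.0889]]
scene top [[0.5488, -0.2449, 0.085], [0.5331, -0.2523, 0.0803], [0.5638, -0.2381, 0.0886]]
top cap px [190, 204, 182, 188, 86]
top capc [197.0, 185.5, 7.159]
 pos [[0.5871, 0.1954, 0.044]]
 amber [204, 204, 193, 193]
scene cap px [294, 312, 246, 265, 145]
scene capc [303.1842, 255.1842, 10.3703]
 pos [[0.5838, 0.192, 0.044]]
 amber [292, 313, 258, 277]
top decoy [[0.4913, 0.0789, 0.044]]
r 8.6446
scene decoy [[0.4979, 0.0976, 0.044]]
r 15.0001
```

View pics/jar.png

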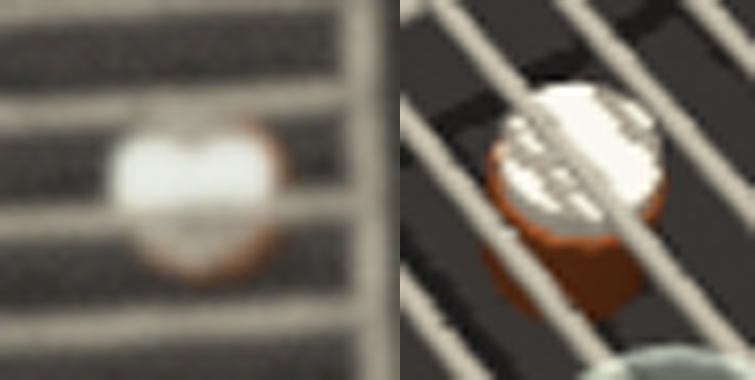

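Emit:
{"name": "step_arm", "arguments": {
  "delta_pos": [
    [0.86,0.96,0],
    [0.86,0.96,0],
    [0.86,0.96,0],
    [0.86,0.96,0],
    [0.86,0.96,0],
    [0.86,0.96,0],
    [0.86,0.96,0],
    [0.86,0.96,0],
    [0.86,0.96,0],
    [0.86,0.96,0],
    [0.86,0.96,0],
    [0.86,0.96,0]
  ],
  "turn": [-0.26,-0.26,-0.26,-0.26,-0.26,-0.26,-0.26,-0.26,-0.26,-0.26,-0.26,-0.26],
  "grip": 0
}}

```text
time: 1.3
ee_pos: [0.4856, -0.2931, 0.1987]
eef_rot: [1.0, -0.002, -0.0, -0.0]
ft_force: [0.1, -0.0, -0.3]
width: 0.087
grip_force: 0.0
```

Emit:
{"name": "step_arm", "arguments": {
  "delta_pos": [
    [0.86,0.98,0],
    [0.86,0.98,0],
    [0.86,0.98,0],
    [0,0,-0.8],
    [0,0,-0.8],
    [0,0,0],
    [0,0,0]
  ],
  "turn": [-0.26,-0.26,-0.3,0,0,0,0]
}}

```text
time: 2.0
ee_pos: [0.5493, -0.2209, 0.1591]
eef_rot: [0.999, -0.051, -0.0, -0.0]
ft_force: [-0.4, 0.1, 1.0]
width: 0.087
grip_force: 0.0
```

Run:
```python
from h import *
a=load('s0')
print(onz(a,[[302.8,258.4]],.044),onz(load('t0'),[[196.6,186.2]],.044))
c=snap('wrist','w1');s=read_state();print(s['time'],s['ee_pos'],s['eef_rot'],s['ft_force'])
q=s['eef_rot'];print('ytool',np.degrees(2*np.arctan2(q[1],q[0]))+90-0)
uv,p=cloud(c)
m=(p[:,2]>.08)&(p[:,2]<.095)&(np.linalg.norm(p[:,:2]-[.55,-.22],axis=1)<.06)
h=p[m]
for k in(h[h[:,1]>-.22],h[h[:,1]<-.22]):print(len(k),k.mean(0) if len(k) else'',k.min(0),k.max(0))
```

```text
[[0.58835354 0.1978882  0.044     ]] [[0.58539465 0.19622414 0.044     ]]
2.05 [ 0.54980334 -0.22109395  0.15983515] [ 9.98715610e-01 -5.06655358e-02  3.41233398e-04  1.34196738e-04] [ 0.63392991  0.31608388 -0.09418107]
ytool 84.19167006763568
564 [ 0.55358024 -0.19454404  0.08702087] [ 0.5380411  -0.20118854  0.08063197] [ 0.56740293 -0.18729299  0.08917432]
584 [ 0.54767715 -0.24746254  0.08681891] [ 0.53198238 -0.25453282  0.08005134] [ 0.56189651 -0.24044564  0.0895867 ]
```

View pics/w1.png

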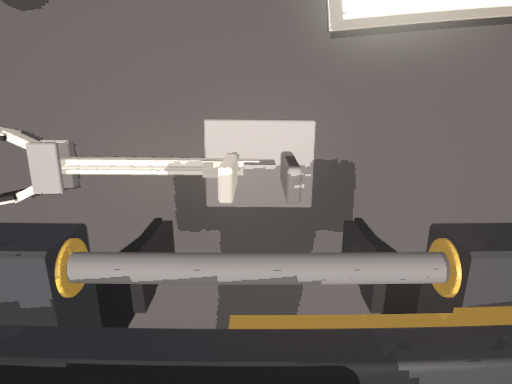

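The wrist view shows the trigger (228,180) and post (292,180) centred between the fingers and aligned with them. I'm descending.

Emit:
{"name": "step_arm", "arguments": {
  "delta_pos": [
    [0,0,-0.6],
    [0,0,-0.6],
    [0,0,-0.6],
    [0,0,-0.6],
    [0,0,-0.6],
    [0,0,-0.6],
    [0,0,-0.6],
    [0,0,-0.55],
    [0,0,0],
    [0,0,0]
  ],
  "turn": [0,0,0,0,0,0,0,0,0,0]
}}

```text
time: 3.05
ee_pos: [0.5496, -0.2208, 0.0402]
eef_rot: [0.999, -0.05, -0.0, -0.0]
ft_force: [0.1, 0.7, 0.8]
width: 0.087
grip_force: 0.0
```

Emit:
{"name": "step_arm", "arguments": {
  "delta_pos": [
    [0,0,0],
    [0,0,0],
    [0,0,0],
    [0,0,0],
    [0,0,0],
    [0,0,0]
  ],
  "turn": [0,0,0,0,0,0],
  "grip": 0.3,
  "newtons": 5
}}

```text
time: 3.65
ee_pos: [0.5498, -0.2213, 0.0407]
eef_rot: [0.999, -0.051, 0.0, 0.0]
ft_force: [-0.7, -1.2, 3.9]
width: 0.0663
grip_force: 5.0
```

Emit:
{"name": "step_arm", "arguments": {
  "delta_pos": [
    [0,0,0],
    [0.02,0.2,0],
    [0.035,0.4,0],
    [0.035,0.4,0],
    [0.035,0.4,0],
    [0.035,0.4,0],
    [0.035,0.4,0],
    [0.035,0.4,0],
    [0.035,0.4,0],
    [0.035,0.4,0],
    [0.02,0.2,0],
    [0,0,0]
  ],
  "turn": [0.07,0.06,0,0,0,0,0,0,0,0,0,0]
}}

```text
time: 4.85
ee_pos: [0.5579, -0.1291, 0.0405]
eef_rot: [0.999, -0.042, 0.0, -0.0]
ft_force: [0.6, -0.5, 5.3]
width: 0.066
grip_force: 5.0
```

Run:
```python
from h import *
b=snap('top','t2');a=snap('scene','s2');s=read_state();print(s['time'],s['ee_pos'],s['eef_rot'],s['ft_force'],s['width'],s['grip_force'])
B=cv2.resize(b['image'][150:230,175:310],None,fx=5.8,fy=5.8,interpolation=cv2.INTER_CUBIC)
cv2.imwrite('pics/t2c.png',B[:,:,::-1])
```

```text
4.95 [ 0.55786725 -0.12911919  0.04043015] [ 9.99121107e-01 -4.19134189e-02  1.57166694e-04 -5.04675909e-04] [-0.05846239  0.04054938  6.50753606] 0.06595247648470731 4.998325005581137
```

View pics/t2c.png

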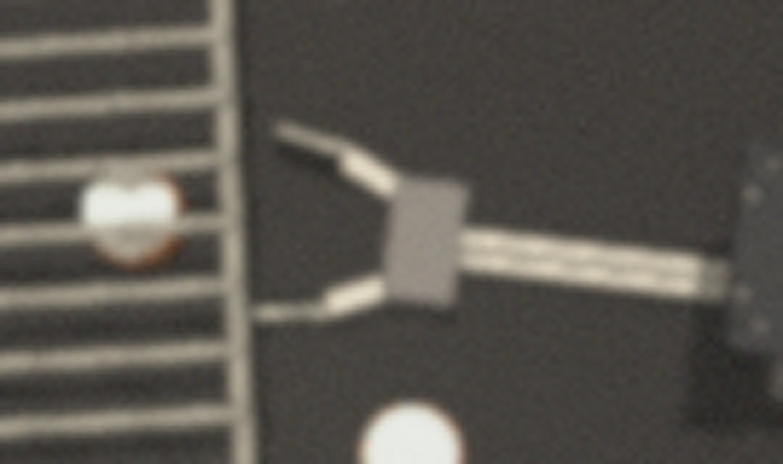

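The crop shows the jaw tips at (275,127) and (255,312), the nose block at (427,241), the jar cap at (130,213), and the tips not yet under the rail.

Run:
```python
from h import *
b=load('t2')
f=lambda l:np.array(l,float)/5.8+[174.5,149.5]
n=onz(b,f([[427,241]]),.032)[0];t=onz(b,f([[275,127],[255,312]]),.032);j=onz(b,f([[130,211]]),.044)[0]
sh=onz(b,f([[465,248],[695,277]]),.022)
print(n,t,t.mean(0),j,'shaftyaw',np.degrees(np.arctan2(*(sh[0]-sh[1])[[1,0]])))
g=np.array([.5579,-.1291]);d=n[:2]-g;print('grip-nose',np.degrees(np.arctan2(d[1],d[0])),np.hypot(*d))
for y in(85.2,np.degrees(np.arctan2(d[1],d[0]))):
    r=np.radians(y);e=np.array([np.cos(r),np.sin(r)]);m=np.array([-e[1],e[0]])
    for o,l in((g,257),(n[:2],257-205)):
        w=j[:2]-o;print(y,'along',w@e*1e3-l,'left',w@m*1e3)
```

```text
[0.57840172 0.07563852 0.032     ] [[0.62374842 0.13925484 0.032     ]
 [0.54760426 0.14465441 0.032     ]] [0.58567634 0.14195462 0.032     ] [0.58616875 0.19551769 0.044     ] shaftyaw 84.25954441589946
grip-nose 84.28168461615425 0.20576244265046964
85.2 along 68.84468258156375 left -1.006302413255479
85.2 along 68.10866799017238 left 2.291440078000575
84.28168461615425 along 68.81895914911314 left 4.216120280005765
84.28168461615425 along 68.05651649864346 left 4.21612028000581
```

Emit:
{"name": "step_arm", "arguments": {
  "delta_pos": [
    [0,0.1,0.02],
    [0.01,0.24,0],
    [0.02,0.3,0],
    [0.02,0.3,0],
    [0.02,0.3,0],
    [0.02,0.3,0],
    [0.02,0.3,0],
    [0.02,0.3,0],
    [0.01,0.3,0],
    [0,0.2,0],
    [0,0.1,0],
    [0,0,0]
  ],
  "turn": [0,0,0,0,0,0,0,0,0,0,0,0]
}}

```text
time: 6.15
ee_pos: [0.5609, -0.0616, 0.0405]
eef_rot: [0.999, -0.042, -0.0, -0.0]
ft_force: [0.1, 0.5, -3.1]
width: 0.0655
grip_force: 5.0
```

Run:
```python
from h import *
b=snap('top','t3');a=snap('scene','s3');s=read_state();print(s['time'],s['ee_pos'],s['eef_rot'],s['ft_force'],s['width'],s['grip_force'])
B=cv2.resize(b['image'][165:215,170:270],None,fx=7.5,fy=7.5,interpolation=cv2.INTER_CUBIC)
A=cv2.resize(a['image'][205:285,240:340],None,fx=7.5,fy=7.5,interpolation=cv2.INTER_CUBIC)
cv2.imwrite('pics/t3c.png',cv2.resize(np.vstack([B,A])[:,:,::-1],None,fx=.61,fy=.61))
```

```text
6.25 [ 0.56089884 -0.06219569  0.04053437] [ 9.99089214e-01 -4.26695599e-02 -2.01065321e-04 -1.00072436e-04] [-0.83363592  0.70502351 -3.00230647] 0.0659012667038545 4.988418018401717
```

View pics/t3c.png

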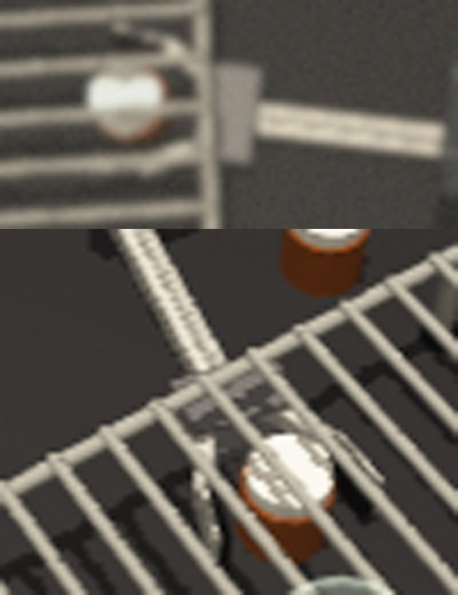

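The jar sits between both open jaws. Closing the fingers symmetrically pushes the reacher forward, so I'll draw the tool back a little while squeezing.

Emit:
{"name": "step_arm", "arguments": {
  "delta_pos": [
    [0,-0.06,0],
    [0,-0.06,0],
    [0,-0.06,0],
    [0,0,0],
    [0,0,0],
    [0,0,0]
  ],
  "turn": [0,0,0,0,0,0],
  "grip": 0.37,
  "newtons": 9
}}

```text
time: 6.85
ee_pos: [0.5611, -0.067, 0.0408]
eef_rot: [0.999, -0.043, 0.0, 0.0]
ft_force: [-0.6, -1.1, -2.1]
width: 0.0552
grip_force: 8.0
```

Emit:
{"name": "step_arm", "arguments": {
  "delta_pos": [
    [0,-0.06,0],
    [0,0,0],
    [0,0,0],
    [0,0,0],
    [0,0,0],
    [0,0,0]
  ],
  "turn": [0,0,0,0,0,0],
  "grip": 0.5,
  "newtons": 9
}}

```text
time: 7.45
ee_pos: [0.5611, -0.0684, 0.0407]
eef_rot: [0.999, -0.043, -0.0, 0.0]
ft_force: [-1.2, -1.3, -3.1]
width: 0.0519
grip_force: 9.0
```

Emit:
{"name": "step_arm", "arguments": {
  "delta_pos": [
    [0,0,0],
    [0,0,0],
    [0,0,0],
    [0,0,0]
  ],
  "turn": [0,0,0,0],
  "newtons": 11
}}

```text
time: 7.85
ee_pos: [0.5611, -0.0683, 0.0407]
eef_rot: [0.999, -0.043, 0.0, 0.0]
ft_force: [-0.5, -1.1, -1.9]
width: 0.0495
grip_force: 11.0
```

Emit:
{"name": "step_arm", "arguments": {
  "delta_pos": [
    [0,0,0],
    [0,0,0],
    [0,0,0],
    [0,0,0]
  ],
  "turn": [0,0,0,0],
  "newtons": 12.5
}}

```text
time: 8.25
ee_pos: [0.5611, -0.0684, 0.0407]
eef_rot: [0.999, -0.043, 0.0, 0.0]
ft_force: [-1.4, -2.2, -0.7]
width: 0.05
grip_force: 12.5
```

Emit:
{"name": "step_arm", "arguments": {
  "delta_pos": [
    [0,0,0],
    [0,0,0],
    [0,0,0],
    [0,0,0]
  ],
  "turn": [0,0,0,0],
  "newtons": 13.5
}}

```text
time: 8.65
ee_pos: [0.5611, -0.0684, 0.0407]
eef_rot: [0.999, -0.043, 0.0, 0.0]
ft_force: [-0.4, -3.1, -1.4]
width: 0.0498
grip_force: 13.5
```

Emit:
{"name": "step_arm", "arguments": {
  "delta_pos": [
    [0,-0.04,0],
    [-0.01,-0.08,0],
    [-0.01,-0.12,0],
    [-0.02,-0.18,0],
    [-0.02,-0.22,0],
    [-0.02,-0.24,0],
    [-0.02,-0.24,0],
    [-0.02,-0.24,0],
    [-0.02,-0.24,0],
    [-0.02,-0.24,0],
    [-0.02,-0.24,0],
    [-0.02,-0.24,0]
  ],
  "turn": [0,0,0,0,0,0,0,0,0,0,0,0],
  "newtons": 14
}}

```text
time: 9.85
ee_pos: [0.556, -0.1268, 0.0407]
eef_rot: [0.999, -0.043, 0.0, 0.0]
ft_force: [0.1, 2.7, -2.0]
width: 0.0497
grip_force: 14.0
```

Emit:
{"name": "step_arm", "arguments": {
  "delta_pos": [
    [-0.02,-0.24,0],
    [-0.02,-0.24,0],
    [-0.02,-0.24,0],
    [-0.02,-0.24,0],
    [-0.02,-0.24,0],
    [-0.02,-0.24,0],
    [-0.02,-0.24,0],
    [-0.02,-0.24,0],
    [-0.02,-0.24,0],
    [-0.02,-0.24,0],
    [-0.02,-0.24,0],
    [-0.02,-0.24,0]
  ],
  "turn": [0,0,0,0,0,0,0,0,0,0,0,0]
}}

```text
time: 11.05
ee_pos: [0.55, -0.1988, 0.0407]
eef_rot: [0.999, -0.043, -0.0, 0.0]
ft_force: [0.3, 2.9, -2.8]
width: 0.0491
grip_force: 14.0
```

Emit:
{"name": "step_arm", "arguments": {
  "delta_pos": [
    [-0.02,-0.16,0],
    [-0.01,-0.12,0],
    [0,-0.08,0],
    [0,-0.04,0],
    [0,0,0],
    [0,0,0]
  ],
  "turn": [0,0,0,0,0,0]
}}

```text
time: 11.65
ee_pos: [0.5493, -0.2084, 0.0408]
eef_rot: [0.999, -0.043, 0.0, 0.0]
ft_force: [-0.6, 1.1, -1.4]
width: 0.0496
grip_force: 14.0
```

Run:
```python
from h import *
b=snap('top','t4');a=snap('scene','s4');s=read_state();print(s['time'],s['ee_pos'],s['ft_force'],s['width'],s['grip_force'])
B=cv2.resize(b['image'][140:260,170:330],None,fx=4,fy=4,interpolation=cv2.INTER_CUBIC)
cv2.imwrite('pics/t4c.png',B[:,:,::-1])
```

```text
11.75 [ 0.54936989 -0.20841501  0.04079834] [-0.29681645  1.22238125 -2.30599976] 0.04949066542251809 13.97066475587053
```

View pics/t4c.png

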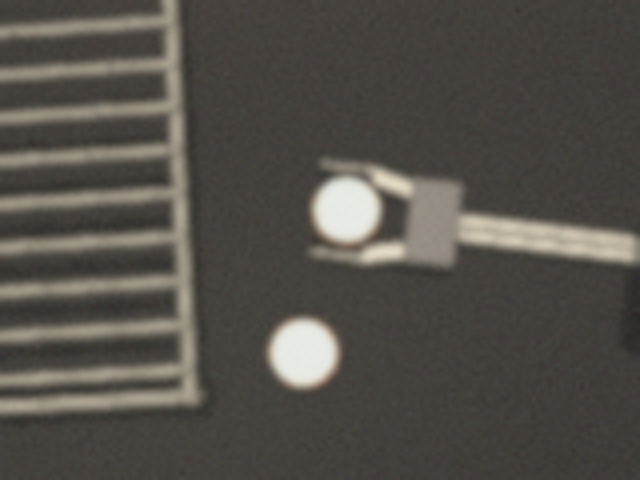

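The jar is upright between the jaws at (346,210), roughly 90 mm clear of the front rail at (180,200). I'm opening the jaws.

Emit:
{"name": "step_arm", "arguments": {
  "delta_pos": [
    [0,0,0],
    [0,0,0],
    [0,0,0],
    [0,0,0]
  ],
  "turn": [0,0,0,0],
  "newtons": 9
}}

```text
time: 12.15
ee_pos: [0.5493, -0.2084, 0.0407]
eef_rot: [0.999, -0.043, -0.0, 0.0]
ft_force: [0.3, 0.3, -2.3]
width: 0.05
grip_force: 9.0
```

Emit:
{"name": "step_arm", "arguments": {
  "delta_pos": [
    [0,0,0],
    [0,0,0],
    [0,0,0],
    [0,0,0],
    [0,0,0],
    [0,0,0]
  ],
  "turn": [0,0,0,0,0,0],
  "newtons": 5,
  "grip": 0.26
}}

```text
time: 12.75
ee_pos: [0.5493, -0.2085, 0.0407]
eef_rot: [0.999, -0.043, 0.0, 0.0]
ft_force: [-0.1, -0.9, -2.8]
width: 0.0658
grip_force: 5.0
```

Emit:
{"name": "step_arm", "arguments": {
  "delta_pos": [
    [0,-0.06,0],
    [-0.01,-0.14,0],
    [-0.02,-0.22,0],
    [-0.03,-0.3,0],
    [-0.03,-0.36,0],
    [-0.03,-0.36,0],
    [-0.03,-0.36,0],
    [-0.03,-0.36,0],
    [-0.03,-0.36,0],
    [-0.03,-0.36,0],
    [-0.03,-0.3,0],
    [-0.02,-0.2,0]
  ],
  "turn": [0,0,0,0,0,0,0,0,0,0,0,0]
}}

```text
time: 13.95
ee_pos: [0.5419, -0.2937, 0.0407]
eef_rot: [0.999, -0.043, -0.0, 0.0]
ft_force: [0.1, 0.5, -3.2]
width: 0.0659
grip_force: 5.0
```

Emit:
{"name": "step_arm", "arguments": {
  "delta_pos": [
    [0,-0.1,0],
    [0,0,0],
    [0,0,0]
  ],
  "turn": [0,0,0]
}}

```text
time: 14.25
ee_pos: [0.5422, -0.2953, 0.0408]
eef_rot: [0.999, -0.043, 0.0, 0.0]
ft_force: [-0.2, -0.2, -2.9]
width: 0.0657
grip_force: 5.0
```

Emit:
{"name": "step_arm", "arguments": {
  "delta_pos": [
    [0,0,0],
    [0,0,0],
    [0,0,0],
    [0,0,0],
    [0,0,0]
  ],
  "turn": [0,0,0,0,0],
  "grip": 0
}}

```text
time: 14.75
ee_pos: [0.5422, -0.2952, 0.0408]
eef_rot: [0.999, -0.043, 0.0, 0.0]
ft_force: [-0.1, -0.8, -0.0]
width: 0.0863
grip_force: 0.0
```

Open and free of the reacher, so I'm lifting straight up.

Emit:
{"name": "step_arm", "arguments": {
  "delta_pos": [
    [0,0,0.3],
    [0,0,0.5],
    [0,0,0.6],
    [0,0,0.8],
    [0,0,0.8],
    [0,0,0.8],
    [0,0,0.8],
    [0,0,0.8],
    [0,0,0.6],
    [0,0,0.4],
    [0,0,0],
    [0,0,0]
  ],
  "turn": [0,0,0,0,0,0,0,0,0,0,0,0]
}}

```text
time: 15.95
ee_pos: [0.5418, -0.2952, 0.2002]
eef_rot: [0.999, -0.043, -0.0, -0.0]
ft_force: [-0.2, -0.2, -0.1]
width: 0.0869
grip_force: 0.0
```

Run:
```python
from h import *
a=snap('scene','s5');s=read_state();print(s['time'],s['ee_pos'],s['ft_force'])
```

```text
16.0 [ 0.54163608 -0.29512667  0.19974401] [-0.38226371  0.20198202 -0.39431408]
```

View pics/s5.png

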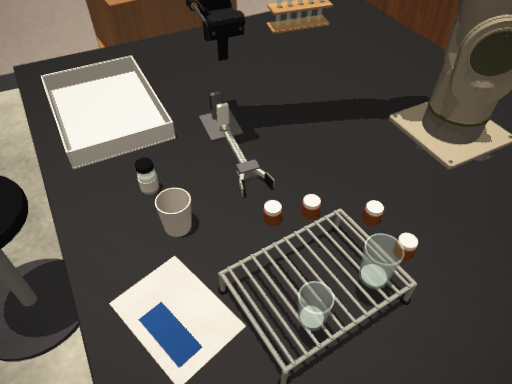

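The jar stands upright at (273,212), clear of the rack. The open reacher is drawn back with its jaws at (255,180), and the gripper is clear above it. Nothing else has moved.

```bash
python3 -c "
from bench import *
print(close_job())"
```

```text
the job is handed in; nothing more can be done
None
```

The job is handed in: the jar stands upright about 90 mm clear of the rack front, the reacher is open and drawn back off it, and the last picture shows nothing else disturbed.

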